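# Reset the ratchet recipe rest to its lowest notch

## Robot

A 7-joint arm with a two-finger parallel gripper is mounted at the origin on the work surface. World frame = base frame: x ahead of the robot, y to its left, z up, the work surface at z = 0. Lengths are in m, angles in rad, forces in N, time in s.
With the tool pointing down it reaches from about 0.425 to 0.95 m from the base axis. Payload 4.7 kg.
Tool frame: the origin (TCP) lies between the finger pads; the fingertips stand 25 mm ahead of it and the grasp point (between the pads) lies 6 mm ahead of it; x points along the fingers, z is the direction in which the jaws open and shut, and the axes are right-handed (so a half turn about x gives the same grasp; the last joint's range is limited). The gripper opens to 85 mm and grips with 20 to 120 N. Pads are 22 mm wide; open, the fingers measure 114 mm over their backs; the gripper's body (76 mm by 85 mm) begins 54 mm behind the grasp point. The pads swing forward as they close: fully open they stand 13 mm farther back than shut.
Start: joints at [1.162, 0.469, -0.049, 1.532, 0.024, 1.141, -0.082], TCP at [0.25, -0.627, 0.256] pointing down, gripper open.
Joint ranges: [-2.59, 2.59], [-0.33, 1.99], [-1.39, 1.29], [0.1, 2.45], [-1.04, 4.18], [0.21, 1.99], [-2.66, 2.66]. Speed limits (rad/s): [2.57, 2.57, 3.14, 3.14, 3.14, 3.14, 3.14].

## Interface

Orientations are given as a 3x3 rotation matrix whose columns are the frame's x, y, z axes.
In Python, from rig import * gives the robot as it stands. Calls block until the motion is done:
- movep(position, orientation): joint-space move of the TCP to a pose.
- move_l(position, attitude=None, feed=0.15, until_force=None): straight line of the TCP; attitude=None keeps the orientation; feed is the mean speed in m/s. With until_force (N) it stops when the force on the tool has changed by that much, and returns True; else False.
- move_joints(angles): joint-space move.
- command_gripper(opening, newtons=None): finger opening in m; newtons is the grip in N (None keeps the last); returns when the fingers have stopped.
- sleep(seconds).
- inverse_kinematics(position, orientation): joint angles nearest the present ones, or None.
- sense(): the state.
- camera(name): name is "side" or "top"; returns (picture, depth): 420x560x3 uint8, red, green, blue; 420x560 float32, m along the optical axis (not along the pixel's ray), 0 where there is no reading.
- camera_params(name): a dict with "K" (3x3 intrinsics, pixels), "position" and "rotation" of the camera in the world. Camera axes: x right, y down, z forward; pixel columns grow to the right and rows downward; lengths in m; the calibration is good to about 2 mm. A picture is of the moment at which its call begins. camera_params takes no time and is no camera call.
A pose or a line that the arm cannot do raises Unreachable and nothing moves.
- finish_job(): hands the job in, once; it reports no verdict.
The state is a dict: "time_s": time; "joint_pos": joint angles; "qd": joint speeds; "joint_efforts": joint torques, N m; "position": TCP position; "tcp_rot": TCP orientation; "wrist_force": force on the tool from outside, world axes, zero at the start; "ft_torque": the same for the moment, N m; "finger_gap": finger opening in m.
Only numpy, scipy, OpenCV 4.12 (cv2) and the standard library are available. Lean on these libraries where they do the work, as an engineer would, in place of code of your own. Each camera call takes 0.05 s, during which the arm holds its last target.

## Task

The tilting wooden recipe rest is propped too steep and its ratchet only lets it go up. Lift its board by the steel rail on through the notches and past the top, pressing it firmly (about 10 N) but not hard against the rubber buffer until the prop is thrown clear, lower it all the way down flat, then raise it to its lowest notch and leave it resting there. Do not strain the buffer, and leave the cups and other things on the counter where they are.

Things in the scene. Friction and masses are not known exactly. Their poses are not given: they have to be found in the camera images.
- stand: Fixed wooden recipe rest, base 300 x 274 mm. Origin: on the counter, straight below the middle of the board's hinge axis; the hinge axis is level, along the stand's y axis, 85 mm above the origin. Its x axis is level and points from the hinge to the board's free edge (away from the robot); z is up.
- board (a joint): Angle of the hinged board, rad: 0 flat, grows as the free edge rises. 0.6 kg +-15 %, damped hinge: let go, it sinks slowly until caught. The pawl lets it rise and catches it at four notches: 0.312 (lowest), 0.522, 0.731, 0.941; it starts in one of the upper three. To seat a notch, raise the board 0.05 to 0.1 past it, then let it down.
- rail (a point): Middle of the steel lifting rail along the board's free edge: 12 mm diameter, free length 200 mm, parallel to the hinge axis, 240 mm from it, in the board's mid-plane; clear gap of 54 mm between rail and board. At board angle a it lies at stand x = 240 cos a mm and height 85 + 240 sin a mm. It can be pinched from above, turning between the fingers.
- wheel (a point): Middle of the steel ratchet wheel (60 mm radius) on the hinge axis, at the stand's +y side. The pawl (prop) stands on the base below it, 75 mm further along x: leaning against the wheel it catches; thrown over, away from the hinge, it is off until the board has come down to nearly flat (under 0.05 rad), which sets it again.
- buffer: Sprung rubber buffer, 20 x 24 x 10 mm, at the wheel's lower front (origin: on the hinge axis). The board meets it past the top notch, at 1.15 to 1.37 rad, each start differently. From there the force at the rail, square to the board, grows by about 1.4 N per mm; the pawl is thrown at 5 to 6 N above the load before (10 N is sure); above 18 N it is strained.
- cup_near: Glass cup, 68 mm across, 88 mm high, standing just beyond the recipe rest's rail, off to one side; origin under its middle. Leave alone.
- pepper_jar: Small amber glass jar with a steel cap, 48 mm across, 85 mm high, beside the recipe rest; origin under its middle. Leave alone.
- cup_far: Second glass cup, 68 mm across, 88 mm high, away to the side; origin under its middle. Leave alone.
- pan: Aluminium pan, 166 mm across, 55 mm high, with a wire folding handle along its +x; origin under its middle. Leave alone.
- tin: Blue metal tin with a hinged lid, 94 x 134 x 71 mm; origin under its middle. Leave alone.

How it is judged:
By the outcome, as a careful person would: the job done as asked, in the order asked, and still so for the second after the job is handed in, with the robot touching nothing.
It also fails if it takes over 72 s, if anything falls off the work surface, if the arm or the gripper's body presses on something with over 40 N, if the wrist force passes 120 N, or if a joint passes its speed limit or range.

## Working session

There is one attempt and no reset: what is moved stays moved. The work goes in short steps, each a Python script; the robot and the scene stay as the last script left them, time stands still between calls to the robot, and variables do not carry over. Pictures are saved under pics/ and viewed, and the job is handed in when it is done.

```bash
mkdir -p pics; ls
python3 - <<'E'
from rig import *
import cv2,numpy as np
s=sense();print(s['time_s'],s['position'],s['finger_gap'],s['wrist_force'])
for n in('side','top'):
    p,d=camera(n);cv2.imwrite(f'pics/{n}0.png',p[:,:,::-1]);np.save(f'{n}0.npy',d);np.save(f'{n}0rgb.npy',p)
    c=camera_params(n);print(n,c)
E
```

```text
pics
0.0 [ 0.2500214  -0.62641161  0.25524197] 0.08514434309475828 [ 0.2354539   0.03092642 -0.15809913]
side {'K': array([[450.64052634,   0.        , 281.97232815],
       [  0.        , 450.64052634, 207.86736097],
       [  0.        ,   0.        ,   1.        ]]), 'position': array([0.50400405, 1.07983287, 1.09660304]), 'rotation': array([[-0.9962146 , -0.06485753,  0.05787899],
       [-0.0865646 ,  0.67935701, -0.72868417],
       [ 0.00794016, -0.73093608, -0.68239974]])}
top {'K': array([[466.70591652,   0.        , 274.09622506],
       [  0.        , 466.70591652, 217.31055946],
       [  0.        ,   0.        ,   1.        ]]), 'position': array([ 0.3167407 , -0.00358975,  1.23944802]), 'rotation': array([[-0.03082651, -0.97687343,  0.21158455],
       [-0.9995217 ,  0.02960501, -0.0089393 ],
       [ 0.0024686 , -0.21175892, -0.97731881]])}
```

View pics/side0.png

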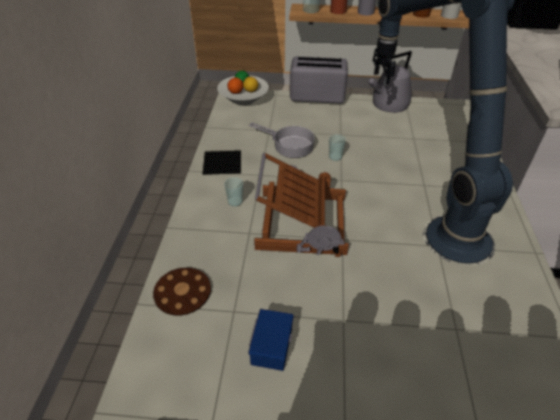

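View pics/top0.png

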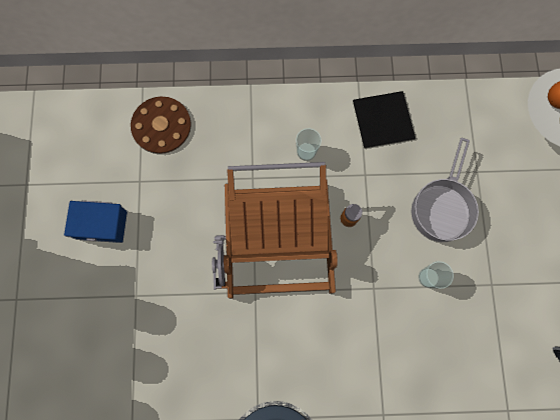

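The side view shows the rest at about (300,215), with its rail near (262,175). In the top view the rail runs (228,167)–(325,166), the wheel is at about (220,262), the near cup at (308,145) and the jar at (351,215). I'll zoom in on these.

```bash
cat > h.py <<'E'
import numpy as np,cv2
from rig import *
def ray(c,u,v):
    d=c['rotation']@np.linalg.inv(c['K'])@np.array([u,v,1.]);return c['position'],d
def onz(c,u,v,z):
    o,d=ray(c,u,v);return o+d*(z-o[2])/d[2]
def cloud(c,D):
    v,u=np.mgrid[:420,:560];P=np.stack([(u-c['K'][0,2])/c['K'][0,0],(v-c['K'][1,2])/c['K'][1,1],np.ones_like(D)],-1)*D[...,None]
    return P@c['rotation'].T+c['position']
def proj(c,p):
    q=c['K']@c['rotation'].T@(np.array(p)-c['position']);return q[:2]/q[2]
def tri(a,b):
    # nearest point of two rays, gap
    (o1,d1),(o2,d2)=a,b
    t=np.linalg.lstsq(np.c_[d1,-d2],o2-o1,rcond=None)[0];p,q=o1+d1*t[0],o2+d2*t[1]
    return (p+q)/2,np.linalg.norm(p-q)
E
python3 - <<'E'
import cv2
a=cv2.imread('pics/side0.png')[135:275,220:370];b=cv2.imread('pics/top0.png')[125:310,200:390]
cv2.imwrite('pics/sz.png',cv2.resize(a,None,fx=4,fy=4,interpolation=2))
cv2.imwrite('pics/tz.png',cv2.resize(b,None,fx=3,fy=3,interpolation=2))
E
```

```text
(no output)
```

View pics/sz.png

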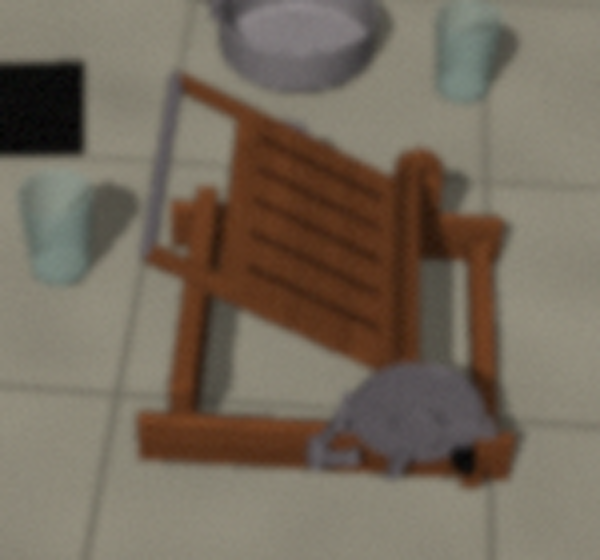

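View pics/tz.png

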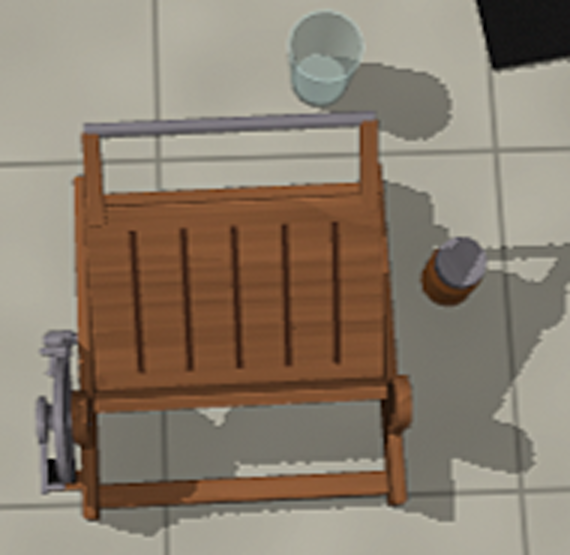

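The zoomed views show the rail ends at side (264.2,155) and (257.5,198), which match top (325.3,164.7) and (229,168). Next I'll triangulate them and fit the board plane from depth.

Run:
```python
from h import *
cs,ct=camera_params('side'),camera_params('top')
A,ga=tri(ray(cs,264.2,155),ray(ct,325.3,164.7));B,gb=tri(ray(cs,257.5,198),ray(ct,229,168))
print(A,ga,B,gb,np.linalg.norm(A-B))
D=np.load('top0.npy');P=cloud(ct,D)
for(u0,u1,v0,v1)in[(235,325,196,248)]:
    Q=P[v0:v1,u0:u1].reshape(-1,3);m=Q[:,2]>.08
    Q=Q[m];
    for _ in range(5):
        c=np.median(Q,0);n=np.linalg.svd(Q-Q.mean(0),full_matrices=False)[2][2];r=(Q-Q.mean(0))@n;Q=Q[abs(r)<max(2*np.std(r),.002)]
    n=n*np.sign(n[2]);print('plane',Q.mean(0),n,'tilt',np.arccos(n[2]),len(Q),np.std(r))
    t=np.arctan2(-n[1],-n[0]);print('yaw',t)
# wheel centre side: grey
S=cloud(cs,np.load('side0.npy'))
for uv in[(325,237),(318,240),(330,236),(300,248),(262,176),(260,185)]:print(uv,S[uv[1],uv[0]])
for uv in[(275,166),(250,167),(300,165)]:print(uv,P[uv[1],uv[0]])
# base top corners etc; 
for uv in[(229,296),(333,293),(226,188),(327,184)]:print(uv,P[uv[1],uv[0]])
# cup, jar
I=np.load('top0rgb.npy')
for n,(u,v) in dict(cup=(308,145),cupfar=(438,277),jarcap=(353,212)).items():print(n,P[v,u],onz(ct,u,v,.088))
```

```text
[ 0.663875   -0.13694798  0.19492148] 0.003241205862503927 [0.65870113 0.08839452 0.2029681 ] 0.005477054158432001 0.2255454661528878
plane [ 0.54193315 -0.0261075   0.14853288] [ 0.98896253 -0.02594033  0.14587739] tilt 1.4243965342501794 4680 0.035602026975884556
yaw 3.1153688261891643
(325, 237) [0.44750482 0.13480917 0.10267537]
(318, 240) [0.46813168 0.14578469 0.09904902]
(330, 236) [0.43209953 0.12441294 0.09765611]
(300, 248) [0.52121962 0.13592275 0.04654364]
(262, 176) [ 0.68960807 -0.26564264 -0.0019764 ]
(260, 185) [ 0.69083281 -0.21219049 -0.00263803]
(275, 166) [ 0.661658   -0.01887106  0.20765928]
(250, 167) [0.66051631 0.03902031 0.20901534]
(300, 165) [ 0.66171802 -0.07675608  0.20954042]
(229, 296) [0.37511264 0.10486466 0.05312149]
(333, 293) [ 0.37596271 -0.16020738  0.02372972]
(226, 188) [0.656556   0.10989058 0.05270103]
(327, 184) [ 0.6599122  -0.15719894  0.05122128]
cup [ 0.78905715 -0.11638041  0.00290134] [ 0.75655252 -0.1086182   0.088     ]
cupfar [ 0.40996107 -0.44150255  0.00562405] [ 0.40373723 -0.41226541  0.088     ]
jarcap [ 0.57457008 -0.21491502  0.08420249] [ 0.57372255 -0.21422036  0.088     ]
```

Run:
```python
from h import *
ct=camera_params('top');cs=camera_params('side')
D=np.load('top0.npy');P=cloud(ct,D);I=np.load('top0rgb.npy').astype(float)
# rail: per column, upper rows depth z
pts=[]
for u in range(236,320):
    for v in range(160,174):
        p=P[v,u]
        if .195<p[2]<.22: pts.append(p)
pts=np.array(pts);print(len(pts),pts.mean(0),pts.std(0))
k=np.polyfit(pts[:,1],pts[:,0],1);print('rail x(y)',k,'yaw',np.arctan(-k[0]),'zmax',np.percentile(pts[:,2],[50,90]))
Q=P[200:246,240:322].reshape(-1,3);Q=Q[(Q[:,2]>.1)&(Q[:,2]<.2)]
for _ in range(20):
    A=np.c_[Q[:,:2],np.ones(len(Q))];w=np.linalg.lstsq(A,Q[:,2],rcond=None)[0];r=Q[:,2]-A@w;k=abs(r-np.median(r))<max(.003,2*np.median(abs(r)));
    Q=Q[k]
n=np.array([-w[0],-w[1],1]);n/=np.linalg.norm(n)
print('board tilt',np.arccos(n[2]),'yaw',np.arctan2(-n[1],-n[0]),len(Q),r.std(),'z at rail',[w@[.6615,-.022,1]])
# column profile
print(np.round(P[195:262:4,262],3))
# lateral ends of rail brackets and base
for v in (168,176,184): 
    print(v,[ (u,np.round(P[v,u],3)) for u in (225,228,231,234,319,322,325,328)])
```

```text
428 [ 0.66122763 -0.0248759   0.20705214] [0.00349342 0.0563138  0.00248019]
rail x(y) [-0.01912495  0.66075188] yaw 0.019122618821558343 zmax [0.20723703 0.21008039]
board tilt 0.5105990265764285 yaw 0.01830844450680542 3032 0.0015421462021506498 z at rail [np.float64(0.20758648286419035)]
[[0.602 0.014 0.175]
 [0.593 0.014 0.17 ]
 [0.585 0.014 0.164]
 [0.576 0.015 0.16 ]
 [0.567 0.015 0.158]
 [0.558 0.015 0.156]
 [0.55  0.016 0.146]
 [0.541 0.016 0.142]
 [0.533 0.016 0.135]
 [0.525 0.017 0.126]
 [0.516 0.017 0.122]
 [0.506 0.017 0.122]
 [0.497 0.018 0.115]
 [0.488 0.018 0.111]
 [0.479 0.018 0.102]
 [0.468 0.018 0.113]
 [0.457 0.018 0.12 ]]
168 [(225, array([0.729, 0.117, 0.001])), (228, array([0.66 , 0.09 , 0.209])), (231, array([0.659, 0.083, 0.211])), (234, array([0.659, 0.076, 0.211])), (319, array([ 0.721, -0.144,  0.   ])), (322, array([ 0.654, -0.128,  0.207])), (325, array([ 0.654, -0.135,  0.206])), (328, array([ 0.721, -0.169, -0.001]))]
176 [(225, array([0.706, 0.117, 0.001])), (228, array([0.643, 0.091, 0.201])), (231, array([0.643, 0.084, 0.201])), (234, array([0.704, 0.092, 0.005])), (319, array([ 0.699, -0.143, -0.004])), (322, array([ 0.639, -0.128,  0.193])), (325, array([ 0.638, -0.135,  0.195])), (328, array([ 0.697, -0.168,  0.002]))]
184 [(225, array([0.668, 0.112, 0.052])), (228, array([0.627, 0.092, 0.188])), (231, array([0.626, 0.085, 0.19 ])), (234, array([0.627, 0.078, 0.187])), (319, array([ 0.676, -0.142, -0.002])), (322, array([ 0.621, -0.128,  0.186])), (325, array([ 0.622, -0.135,  0.183])), (328, array([ 0.675, -0.167, -0.001]))]
```

The rail height gives about 0.51 rad and the board plane 0.511 rad, so the board sits in the 0.522 notch. Yaw is about 0.019 and the rail middle is about (0.661,-0.0225,0.205). I'll pinch 30 mm to the +y side, away from the near cup.

```bash
cat >> h.py <<'E'
YAW=.0187;ex=np.array([np.cos(YAW),np.sin(YAW),0]);ey=np.array([-np.sin(YAW),np.cos(YAW),0]);ez=np.array([0,0,1.])
S0=.03
O=np.array([.6612,-.0225,0])-ex*.24*np.cos(.522)
def rot(sg=1):
    x=-ez;z=sg*ex;return np.c_[x,np.cross(z,x),z]
def railp(a,s=S0):return O+ex*.24*np.cos(a)+ez*(.085+.24*np.sin(a))+ey*s
def tcp(a,up=0):return railp(a)+ez*(.006+up)
def tang(a):return -np.sin(a)*ex+np.cos(a)*ez
def load(a,s=None):return float(-np.array((s or sense())['wrist_force'])@tang(a))
def ang(s=None):
    p=np.array((s or sense())['position'])-ez*.006-O;return float(np.arctan2(p[2]-.085,p@ex))
def rad(s=None):
    p=np.array((s or sense())['position'])-ez*.006-O;return float(np.hypot(p[2]-.085,p@ex))
E
python3 - <<'E'
from h import *
print(O,sense()['tcp_rot'])
R=rot(1)
for sg in(1,-1):
    for a in(.522,1.4,0):print(sg,a,inverse_kinematics(tcp(a),rot(sg)))
E
```

```text
[ 0.45319869 -0.02639008  0.        ] [[-7.06837380e-04  9.28718456e-01  3.70785018e-01]
 [ 1.62413681e-03  3.70785687e-01 -9.28717038e-01]
 [-9.99998431e-01 -5.42463208e-05 -1.77045102e-03]]
1 0.522 [ 0.38916292  0.57824753 -0.68741979  1.59032016  0.39622114  1.11665095
 -0.37595072]
1 1.4 [ 0.55727223  0.1738441  -0.73414843  1.8240815   0.12512064  1.19057656
 -0.19727373]
1 0 [ 0.33498689  0.74724704 -0.62878317  1.59886562  0.50808037  0.96427667
 -0.44373673]
-1 0.522 [-0.76009696  0.72743706  1.11013596  1.66186288 -0.69327259  1.20006505
 -2.60627735]
-1 1.4 None
-1 0 [-0.71534888  0.95500846  1.10330571  1.66779807 -0.9337272   1.13505429
 -2.46733934]
```

Run:
```python
from h import *
R=rot(1)
command_gripper(.05,40)
s=sense();p=np.array(s['position']);p[2]=.40;move_l(p,feed=.25)
movep(tcp(.522,.14),R)
s=sense();print(s['time_s'],s['position'],tcp(.522,.14),s['wrist_force'])
print(move_l(tcp(.522,.03),R,feed=.15,until_force=8))
for n in('side','top'):
    p,d=camera(n);cv2.imwrite(f'pics/{n}1.png',cv2.resize(p[:,:,::-1][110:300,180:400],None,fx=3,fy=3,interpolation=2))
s=sense();print(s['time_s'],s['position'],s['wrist_force'],s['finger_gap'])
```

```text
3.9417 [0.6608009  0.00592693 0.35054908] [0.66063903 0.00749475 0.35066755] [ 0.29306223  0.17167475 -0.08176186]
False
4.925 [0.66136133 0.00776516 0.24214251] [-0.0244775  -0.03131962  0.48092909] 0.049798633318874755
```

View pics/side1.png

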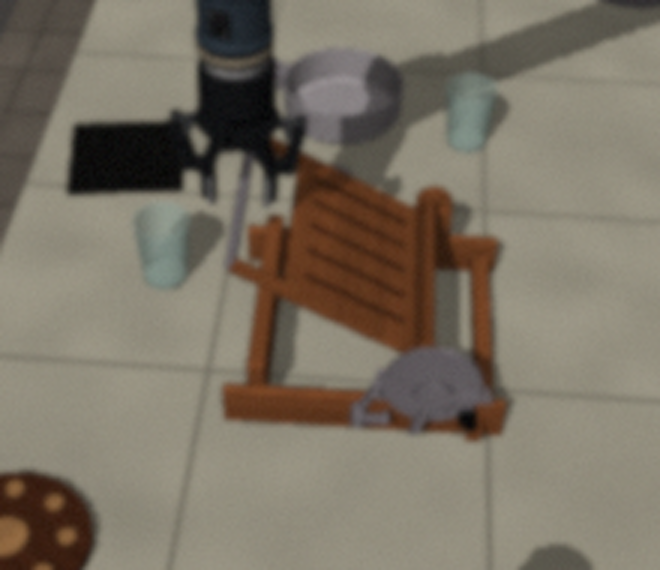

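View pics/top1.png

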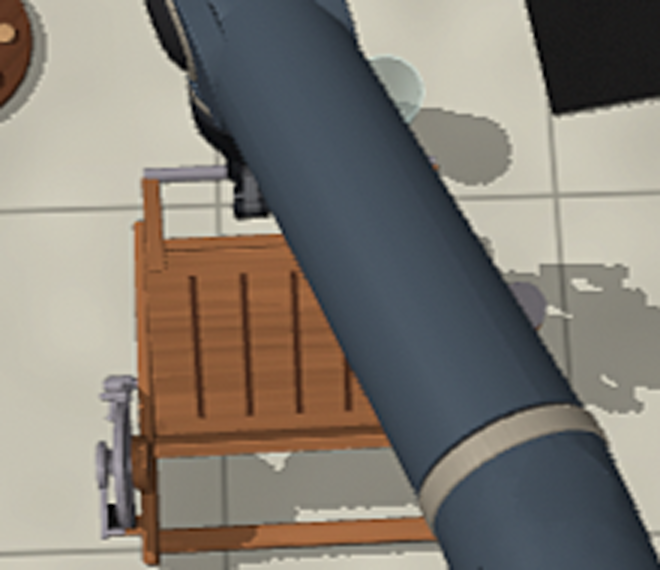

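The fingers straddle the rail, with it between them at zoomed (240,200) in the side view, and the cup is clear. I'll descend, grip and lift to 1.08 rad.

Run:
```python
from h import *
print(move_l(tcp(.522),feed=.06,until_force=6))
command_gripper(.0,40)
s=sense();print(s['time_s'],s['position'],tcp(.522),s['wrist_force'],s['finger_gap'])
for a in np.arange(.57,1.09,.06):
    st=move_l(tcp(a),feed=.1,until_force=25)
    s=sense();print(round(s['time_s'],2),st,round(a,3),round(ang(s),3),round(rad(s),4),np.round(s['wrist_force'],1),round(load(a,s),2),round(s['finger_gap'],4))
    if st:break
```

```text
False
6.0083 [0.6625542  0.00762575 0.21192089] [0.66063903 0.00749475 0.21066755] [ 5.49169702 -0.66409895  1.79264766] 0.010545191475371833
6.28 False 0.57 0.57 0.2424 [7.1 0.8 0.1] 3.77 0.0104
6.57 False 0.63 0.629 0.2426 [7.8 0.1 1. ] 3.82 0.0107
6.86 False 0.69 0.689 0.2429 [7.3 0.4 2.4] 2.73 0.0109
7.15 False 0.75 0.749 0.2432 [8.2 0.6 4.9] 2.01 0.0103
7.44 False 0.81 0.808 0.2435 [8.5 0.1 4.8] 2.86 0.0105
7.73 False 0.87 0.867 0.2438 [8.7 0.  6.6] 2.34 0.0105
8.03 False 0.93 0.926 0.2441 [8.8 0.4 6.2] 3.33 0.0103
8.32 False 0.99 0.986 0.2445 [ 7.9 -0.1  8.5] 1.94 0.0103
8.61 False 1.05 1.042 0.2447 [9.2 0.2 6.3] 4.82 0.0108
```

```bash
sed -i 's/ez\*(.006+up)/ez*(.011+up)/; s/-ez\*.006-O/-ez*.011-O/g' h.py
python3 - <<'E'
from h import *
def avg(a):
    L=[]
    for _ in range(5):
        sleep(.02);s=sense();L.append(load(ang(s),s))
    return np.mean(L),s
a=1.06;hist=[]
while a<1.46:
    st=move_l(tcp(a),feed=.04,until_force=9)
    f,s=avg(a);hist.append(f)
    base=np.median(hist[:6]) if len(hist)>2 else 3.5
    base=np.median(hist[-12:-3]) if len(hist)>=8 and f-base<2 else base
    print(round(s['time_s'],2),st,round(a,3),round(ang(s),3),round(rad(s),4),np.round(s['wrist_force'],1),'load',round(f,2),round(base,2))
    if f-np.median(hist[:6])>4 : break
    a+=.01
E
```

```text
8.9 True 1.06 1.043 0.2407 [ 2.8  2.  -4.4] load 4.92 3.5
9.29 False 1.07 1.066 0.2406 [ 5.8  0.9 -1.7] load 6.03 3.5
9.62 False 1.08 1.075 0.2407 [ 5.4  1.2 -3.2] load 6.97 6.03
9.96 False 1.09 1.085 0.2408 [ 5.5  0.4 -1.9] load 6.06 6.05
10.29 False 1.1 1.095 0.2408 [ 5.8  0.3 -2.1] load 6.59 6.06
10.62 False 1.11 1.104 0.2408 [ 7.   0.7 -2.3] load 6.91 6.32
10.96 False 1.12 1.114 0.2408 [ 6.7  0.6 -2.1] load 7.19 6.32
11.29 False 1.13 1.124 0.2408 [ 6.4  0.8 -2.9] load 7.0 6.06
11.62 False 1.14 1.134 0.241 [ 7.5  0.4 -1.2] load 6.31 6.32
11.96 False 1.15 1.144 0.241 [ 7.1  1.2 -1.9] load 6.42 6.59
12.29 False 1.16 1.154 0.241 [ 6.1  1.4 -1.4] load 6.45 6.75
12.62 False 1.17 1.164 0.241 [ 5.6  0.4 -1.3] load 6.07 6.59
12.96 False 1.18 1.175 0.2411 [6.2 0.7 0.1] load 5.28 6.59
13.29 False 1.19 1.185 0.2411 [5.6 0.6 0.3] load 4.71 6.59
13.62 False 1.2 1.195 0.2411 [ 4.9 -0.1  1.1] load 4.55 6.45
13.96 False 1.21 1.206 0.2411 [5.5 0.3 0.8] load 4.54 6.45
14.29 False 1.22 1.217 0.2413 [4.8 0.7 6.3] load 2.99 6.42
14.62 False 1.23 1.227 0.2413 [7.9 1.1 1.3] load 3.95 6.31
14.96 False 1.24 1.234 0.2413 [9.  0.2 2.3] load 7.02 6.07
15.29 False 1.25 1.243 0.2413 [9.7 0.3 1.1] load 8.79 6.32
15.62 False 1.26 1.252 0.2415 [9.9 0.8 1.1] load 8.71 6.32
15.96 False 1.27 1.261 0.2415 [10.8  0.9  0.6] load 10.33 6.32
```

Run:
```python
from h import *
L=[]
for _ in range(10):
    sleep(.02);s=sense();L.append(load(ang(s),s))
print(s['time_s'],ang(s),np.round(L,1))
p,d=camera('side');cv2.imwrite('pics/side2.png',cv2.resize(p[:,:,::-1][150:270,230:370],None,fx=5,fy=5,interpolation=2))
```

```text
16.125 1.260719273545874 [10.7  9.4  9.5 10.6 10.9 10.2 10.5  9.9 10.6  9.7]
```

View pics/side2.png

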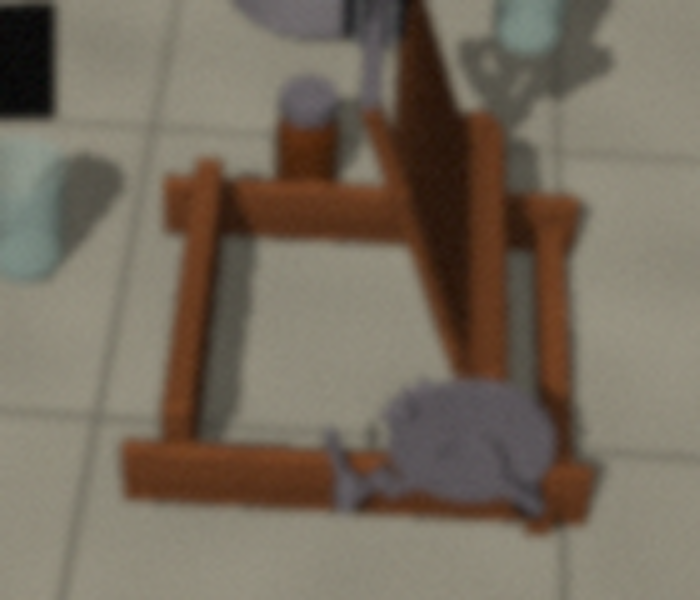

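The pawl tip at zoomed (330,435) now leans away from the wheel, so it looks thrown. The excess load is only about 6.5 N, so I'll press slightly further towards 10 N and compare.

Run:
```python
from h import *
for a in(1.276,1.282,1.288,1.294):
    move_l(tcp(a),feed=.02)
    L=[]
    for _ in range(8):
        sleep(.02);s=sense();L.append(load(ang(s),s))
    print(round(s['time_s'],2),a,round(ang(s),3),round(np.mean(L),2),round(max(L),1))
    if np.mean(L)>12.7:break
p,d=camera('side');cv2.imwrite('pics/side3.png',cv2.resize(p[:,:,::-1][210:270,270:370],None,fx=7,fy=7,interpolation=2))
p=np.load('side0rgb.npy');cv2.imwrite('pics/side0w.png',cv2.resize(p[:,:,::-1][210:270,270:370],None,fx=7,fy=7,interpolation=2))
```

```text
16.56 1.276 1.266 11.07 11.9
16.94 1.282 1.271 11.63 12.2
17.32 1.288 1.276 12.26 12.9
17.71 1.294 1.282 13.01 13.7
```

View pics/side3.png

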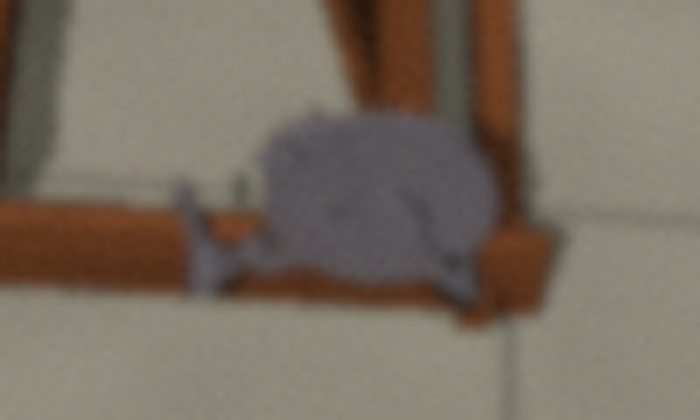

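View pics/side0w.png

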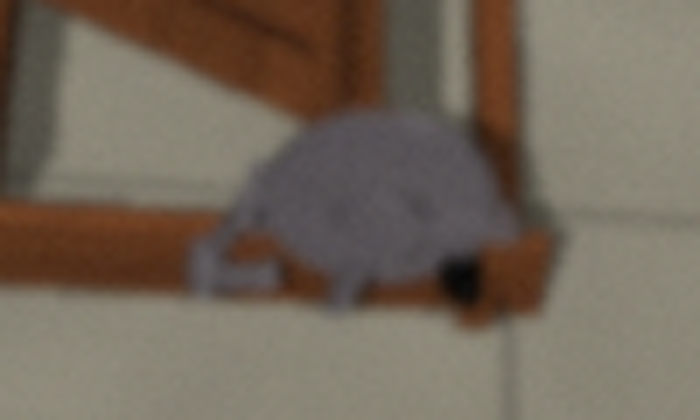

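Compared with the start, the pawl has clearly swung over: its tip moved from the wheel at (250,180) to (185,185), leaning away. Now I'll lower the board flat.

Run:
```python
from h import *
for a in np.r_[np.arange(1.25,.1,-.08),.08]:
    st=move_l(tcp(a),feed=.07,until_force=15)
    s=sense();print(round(s['time_s'],2),st,round(a,3),round(ang(s),3),round(rad(s),4),np.round(s['wrist_force'],1),round(load(a,s),2),round(s['finger_gap'],4))
    if st:break
```

```text
18.06 False 1.25 1.242 0.2416 [9.  0.7 3.7] 7.38 0.0102
18.48 False 1.17 1.168 0.2414 [ 3.4 -0.4  7.3] 0.26 0.0105
18.91 False 1.09 1.089 0.241 [4.8 0.6 6.1] 1.4 0.0101
19.33 False 1.01 1.009 0.2408 [5.  0.3 5.6] 1.22 0.0105
19.76 False 0.93 0.929 0.2405 [6.4 1.8 3.9] 2.77 0.0103
20.18 False 0.85 0.849 0.2403 [4.9 0.5 4.9] 0.42 0.0102
20.61 False 0.77 0.768 0.2401 [6.2 0.4 3.2] 1.97 0.0103
21.03 False 0.69 0.687 0.24 [ 5.3 -0.3  3.2] 0.93 0.0102
21.46 False 0.61 0.603 0.2398 [5.6 0.6 2.6] 1.04 0.01
21.88 False 0.53 0.522 0.2398 [5.5 0.7 1.8] 1.24 0.0104
22.31 False 0.45 0.441 0.2399 [5.8 0.8 1. ] 1.66 0.0105
22.73 False 0.37 0.359 0.24 [5.8 0.8 0.3] 1.8 0.0103
23.16 False 0.29 0.28 0.2402 [6.4 0.9 0.6] 1.26 0.0103
23.58 False 0.21 0.199 0.2404 [ 6.8 -0.1  0.9] 0.52 0.0102
24.01 False 0.13 0.12 0.2407 [ 8.   2.1 -0.2] 1.28 0.0103
24.33 False 0.08 0.069 0.2409 [ 9.2  1.6 -1. ] 1.76 0.0107
```

Run:
```python
from h import *
for a in (.05,.03,.015,.005,-.005,-.015,-.025,-.035,-.045):
    st=move_l(tcp(a),feed=.04);sleep(.08)
    s=sense();l=load(a,s);print(round(s['time_s'],2),round(a,3),round(ang(s),3),round(s['position'][2],4),np.round(s['wrist_force'],1),round(l,2))
    if l<-7:break
for n in('side','top'):
    p,d=camera(n);cv2.imwrite(f'pics/{n}4.png',cv2.resize(p[:,:,::-1][140:290,200:400],None,fx=4,fy=4,interpolation=2))
```

```text
24.75 0.05 0.04 0.1056 [ 8.6  1.6 -2.7] 3.15
25.1 0.03 0.02 0.1009 [ 9.2  1.3 -1. ] 1.31
25.43 0.015 0.006 0.0973 [10.   2.  -1.2] 1.38
25.77 0.005 -0.004 0.095 [ 9.5  1.5 -1. ] 1.08
26.1 -0.005 -0.014 0.0927 [ 9.3  0.8 -1. ] 1.0
26.43 -0.015 -0.024 0.0903 [ 8.8  1.3 -1.3] 1.17
26.77 -0.025 -0.024 0.0901 [4.9 0.2 9.5] -9.64
```

View pics/side4.png

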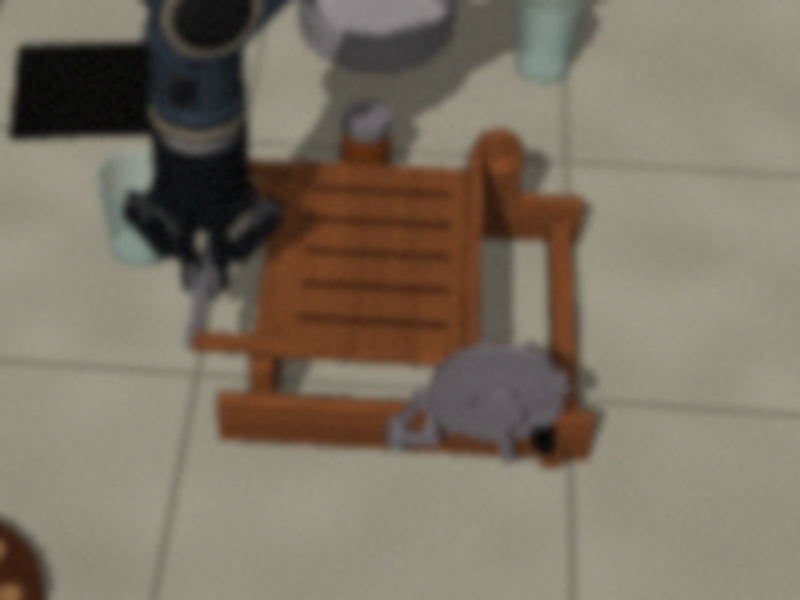

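The board lies flat: the hard stop is met at a TCP height of 0.0901, so my low-end angle reads 0.024 low. The pawl leans on the wheel again at zoomed (415,400). Next I'll raise to a true angle of about 0.385, then let it down into the notch.

Run:
```python
from h import *
B=-.023
for a in (.08,.16,.24,.31,.385):
    st=move_l(tcp(a+B),feed=.05,until_force=25);s=sense();print(round(s['time_s'],2),st,a,round(ang(s)-B,3),np.round(s['wrist_force'],1),round(load(a,s),2))
sleep(.3);s=sense();print(ang(s)-B)
for a in (.35,.335,.325,.32,.315,.31,.305,.30,.295,.29):
    move_l(tcp(a+B),feed=.03);sleep(.1)
    s=sense();l=load(a,s);print(round(s['time_s'],2),a,round(ang(s)-B,3),np.round(s['wrist_force'],1),round(l,2))
    if l<-5:break
p,d=camera('side');cv2.imwrite('pics/side5.png',cv2.resize(p[:,:,::-1][140:290,200:400],None,fx=4,fy=4,interpolation=2))
```

```text
27.41 False 0.08 0.07 [ 8.6  1.4 -2.6] 3.33
27.94 False 0.16 0.15 [ 8.4  1.6 -1.1] 2.39
28.48 False 0.24 0.23 [ 8.2  1.4 -1.4] 3.35
28.96 False 0.31 0.3 [ 6.5  1.  -1.3] 3.21
29.47 False 0.385 0.375 [ 6.8  1.8 -1. ] 3.46
0.37424178211674397
30.3 0.35 0.339 [ 7.3  0.3 -0.9] 3.38
30.67 0.335 0.324 [ 7.4  1.6 -0.8] 3.23
31.02 0.325 0.315 [6.6 0.3 0.7] 1.4
31.37 0.32 0.311 [6.5 0.3 1.5] 0.63
31.72 0.315 0.307 [6.3 1.1 2. ] 0.08
32.07 0.31 0.303 [5.2 1.3 2.2] -0.47
32.42 0.305 0.299 [ 5.1 -0.1  4.2] -2.47
32.77 0.3 0.296 [5.6 0.7 4.8] -2.94
33.12 0.295 0.293 [4.1 0.3 6.2] -4.74
33.47 0.29 0.29 [4.1 0.2 7.1] -5.62
```

View pics/side5.png

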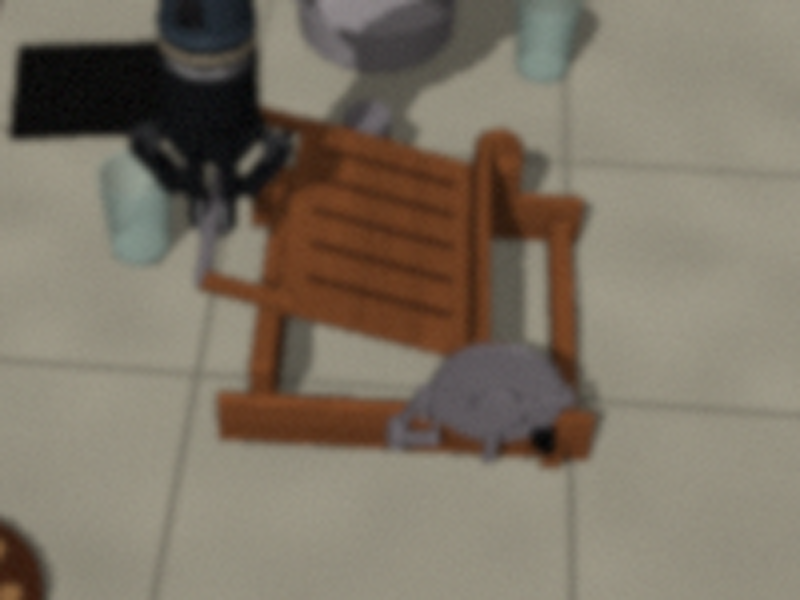

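The load came off the tool at about 0.315 and the board is held, with the pawl against the wheel at (415,405). I'll release and retreat.

Run:
```python
from h import *
command_gripper(.045);sleep(.2)
s=sense();print(s['time_s'],s['wrist_force'],s['finger_gap'])
p=np.array(s['position']);p[2]+=.03;print(move_l(p,feed=.06,until_force=6));p[2]=.40;move_l(p,feed=.2)
movep([.25,-.6,.40],rot(1)) if inverse_kinematics([.25,-.6,.40],rot(1)) is not None else print('no')
sleep(.5)
s=sense();print(s['time_s'],s['position'],s['wrist_force'])
for n in('side','top'):
    p,d=camera(n);cv2.imwrite(f'pics/{n}6.png',p[:,:,::-1]);np.save(f'{n}6.npy',d);np.save(f'{n}6rgb.npy',p)
```

```text
34.1417 [-0.38520333 -0.8089491   0.27815618] 0.04480901323405869
False
39.1333 [ 0.25003486 -0.59998575  0.39997667] [-0.04460053  0.48354543  0.54288031]
```

View pics/side6.png

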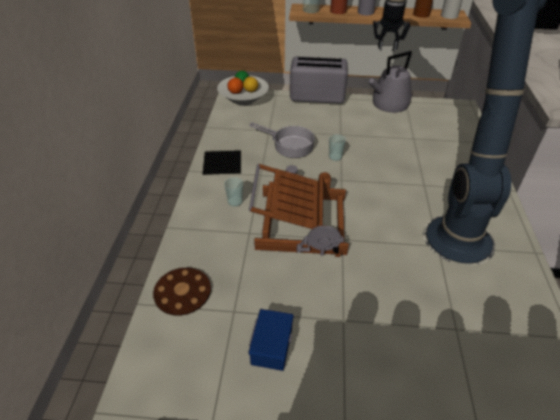

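View pics/top6.png

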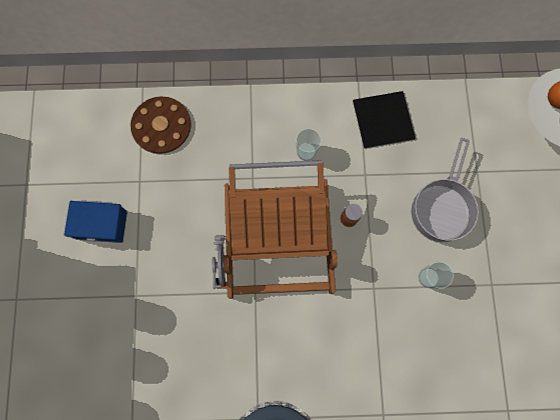

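Run:
```python
from h import *
ct=camera_params('top');P=cloud(ct,np.load('top6.npy'))
Q=P[200:246,240:322].reshape(-1,3);Q=Q[(Q[:,2]>.08)&(Q[:,2]<.2)]
for _ in range(20):
    A=np.c_[Q[:,:2],np.ones(len(Q))];w=np.linalg.lstsq(A,Q[:,2],rcond=None)[0];r=Q[:,2]-A@w;Q=Q[abs(r-np.median(r))<max(.003,2*np.median(abs(r)))]
print('tilt',np.arctan(np.hypot(*w[:2])),len(Q))
R=P[150:180,236:320].reshape(-1,3);R=R[(R[:,2]>.13)&(R[:,2]<.2)];print('rail',np.median(R,0),len(R),'expect z top',.091+.24*np.sin(.312))
a,b=[np.load(f'top{k}rgb.npy').astype(int) for k in(0,6)]
for n,(u,v) in dict(cup=(308,145),far=(438,277),jar=(351,215),pan=(447,210),tin=(95,221)).items():
    print(n,abs(a-b)[v-20:v+20,u-20:u+20].mean(), np.percentile(abs(a-b)[v-15:v+15,u-15:u+15],95))
```

```text
tilt 0.29887482906920315 3045
rail [ 0.68065375 -0.03195163  0.16021523] 444 expect z top 0.1646710461271282
cup 3.5454166666666667 2.0
far 0.8958333333333334 2.0
jar 11.657291666666667 43.0
pan 0.916875 2.0
tin 0.8085416666666667 2.0
```

Run:
```python
from rig import *
finish_job();print(sense()['time_s'])
```

```text
the job is handed in; nothing more can be done
the job is handed in; nothing more can be done
```

The recipe rest now sits in its lowest notch, and I've handed the job in; the clock read 39 s at the last check before that. No verdict is reported.

- **Lifting to the buffer:** I pinched the rail 30 mm off its middle, away from the near cup. The board started in the 0.522 notch; I lifted it through the upper notches until it met the buffer at about 1.23 rad.
- **Throwing the prop:** I pressed to about 13 N at the rail, with a peak reading of 13.7 N, roughly 9 N above the load before contact and under the 18 N limit. The side picture showed the prop thrown clear.
- **Lowering and seating:** I lowered the board to its flat stop, and the picture showed the prop leaning on the wheel again. I then raised it to about 0.38 rad, let it down until the prop caught it, opened the gripper and moved the arm away.

**Final checks:**
- **Board angle:** the last picture gives 0.299 rad. The same measurement read 0.511 at the 0.522 notch, so this fits 0.312.
- **Rail height:** the rail's top measured about 4 mm below what 0.312 rad predicts. I put that down to measuring error, since the median of the depth points reads a little below the rail's top.
- **Other things on the counter:** both cups, the pan and the tin look unchanged in the pictures. The area around the jar differs, apparently from the board's shadow, but the jar itself appears in the same place.
- **Angle from the arm:** my hinge-height estimate was about 5 mm off, so the angle from the arm position read up to 0.024 rad low. I corrected for this at the flat stop before seating the notch.
- **Sideways load:** the same error put up to about 10 N of harmless force along the board during the lift.

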